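# File finished workpieces into the right carousel bins

### The job

Put the finished wooden wheel and the L-shaped bracket away in the sorting carousel: for each one, turn the carousel until the bin with that part's silhouette stands in the opening of the wire guard, then put the part in through the opening so that it lies flat on the bin's floor. Either part may go first; leave the other things on the bench where they are.

Things in the scene. Friction and masses are not known exactly. Their poses are not given: they have to be found in the camera images.
- wheel: plain wooden toy wheel lying flat, 66 diameter, 34 high, 80 g (varies); origin centre of underside
- bracket: wooden L-shaped bracket lying flat, 34 high, about 95 g. Long leg 90 x 32: x -45..45, y -16..16 about the origin, which is under that leg's middle. Short leg 32 wide: x 13..45, from y 16 out to y 56. It can be gripped across the 32 mm of the long leg at x about -14
- wheel_mid (a point): centre of the wheel's volume, 17 above its underside
- bracket_mid (a point): centre of mass of the bracket, at x 9, y 11, z 17 in the bracket's frame
- stand: fixed steel base, 340 across, of the sorting carousel; origin on the bench on the turning axis. A fixed wire guard (6 mm wires at radii 75, 120 and 165, top at height 88) covers the carousel except for the loading window, a sector of 40 degrees to each side of the stand's -x direction. Thin posts at radius 177 hold it, two of them at the window's edges
- window (a point): middle of the loading window, at the guard's height (85), 105 from the axis towards the stand's -x
- carousel (a joint): angle of the carousel on its stand, rad, positive anticlockwise from above, no stops within 12 rad either way; it turns stiffly (about 0.06 N m friction) and stays where left. At 0 the plain-block bin faces the window, at -1.257 the wheel bin, at -2.513 the bracket bin (a whole turn, 6.283, more or less is the same). Five 72-degree bins follow each other anticlockwise: block, wheel, L bracket, T, pair of rods, each with the dark full-size silhouette of its part on its floor
- handle (a point): grip point on the axis, 150 above the bench, of the carousel's wooden bar handle: 64 long along this frame's x, 16 thick along its y, from 100 to 166 above the bench. It turns with the carousel, standing on a round hub of 45 radius
- bin_wheel (a point): middle of the floor of the bin for wheels (round silhouette): 105 from the axis, 22 above the bench. Each bin is a sector from radius 45 to 157, walls 6 thick up to 66 above the bench
- bin_bracket (a point): middle of the floor of the bin for L brackets (L silhouette), likewise. The bracket lies well with its long leg along the radius and its short leg at the outer end
- hammer: bystander: bench hammer, 290 long, lying flat; origin under the middle, handle towards its -x
- file: bystander: hand file with wooden handle, 300 long, lying along its x; origin about mid-length
- jar: bystander: white-lidded glue jar, 60 across, 90 high; origin centre of underside
- tin: bystander: paint tin, 68 across, 100 high; origin centre of underside
- offcut: bystander: wood offcut 40 x 65 x 22 high lying near the wheel; origin centre of underside
- square: bystander: try square lying flat: stock 20 x 100 (along its y) x 18 high, thin steel blade 26 wide reaching to its x = +130 at y = +37; origin under the stock's middle
- batten: bystander: wood batten 80 x 22 x 20 high lying beside the bracket; origin centre of underside
- block: bystander: wood block 60 x 45 x 30 high; origin centre of underside
Things that resemble listed ones, but are neither listed nor needed, are in the scene too. What is shaped like the wheel but black, blue or pink is not meant.

How it is judged:
By the outcome, as a careful person would: the job done as asked, in the order asked, and still so for the second after the job is handed in, with the robot touching nothing.
It also fails if it takes over 72 s, if anything falls off the work surface, if the arm or the gripper's body presses on something with over 40 N, if the wrist force passes 120 N, or if a joint passes its speed limit or range.

### The arm

A 7-joint arm with a two-finger parallel gripper is mounted at the origin on the work surface. World frame = base frame: x ahead of the robot, y to its left, z up, the work surface at z = 0. Lengths are in mm, angles in rad, forces in N, time in s.
With the tool pointing down it reaches from about 400 to 875 mm from the base axis. Payload 4.4 kg.
Tool frame: the origin (TCP) lies midway between the tips of the shut fingers; the grasp point (between the pads) lies 19 mm behind it; z points along the fingers, y is the line along which they close (so a half turn about z gives the same grasp; the last joint's range is limited). The gripper opens to 85 mm and grips with 20 to 120 N. Pads are 22 mm wide; open, the fingers measure 114 mm over their backs; the gripper's body (76 mm by 85 mm) begins 54 mm behind the grasp point. The pads swing forward as they close: fully open they stand 13 mm farther back than shut.
Start: joints at [-1.356, 0.628, 0.038, 1.517, -0.027, 0.996, -0.02], TCP at [180.106, 624.563, 231.313] pointing down, gripper open.
Joint ranges: [-3.06, 3.06], [-0.37, 2.12], [-1.25, 1.32], [0.18, 2.47], [-1.1, 4.24], [0.23, 1.98], [-2.94, 2.94]. Speed limits (rad/s): [2.57, 2.57, 3.14, 3.14, 3.14, 3.14, 3.14].

### API

Orientations are given as a unit quaternion [w, x, y, z].
In Python, from rig import env, release, grab, snapshot, job gives the robot as it stands. The module is installed in compiled form; this text tells all that it offers. Calls block until the motion is done:
- env.reach(position, orientation): joint-space move of the TCP to a pose.
- env.movel(position, orientation=None, vel=150, force_limit=None): straight line of the TCP; orientation=None keeps the orientation; vel is the mean speed in mm/s. With force_limit (N) it stops when the force on the tool has changed by that much, and returns True; else False.
- env.set_joints(angles): joint-space move.
- release() and grab(effort=None): open the fingers fully, or close them until they stop; effort is the grip in N (None keeps the last).
- env.dwell(seconds).
- env.solve_ik(position, orientation): joint angles nearest the present ones, or None.
- snapshot(name): name is "scene" or "top" or "wrist"; returns a dict with "color" (400x640x3 uint8, red, green, blue), "fx", "fy", "cx", "cy" (pixels), "D" ([k1, k2, p1, p2, k3] as OpenCV has them; the pictures are not rectified), "pose" (4x4, takes a point from camera to world coordinates); the wrist camera has in their place "mount" (4x4, takes a point from camera to tool coordinates, whose origin is the TCP and whose axes are the flange's). Camera axes: x right, y down, z forward; pixel columns grow to the right and rows downward; lengths in mm; the calibration is good to about 2 mm. A picture is of the moment at which its call begins: read the wrist's pose just before it. There is no depth.
A pose or a line that the arm cannot do raises env.IKError and nothing moves.
- job.hand_in(): hands the job in; it is judged then, once.
Readings, each from a call of its own:
- env.read_clock(): time.
- env.read_qpos(): joint angles.
- env.read_qd(): joint speeds.
- env.read_effort(): joint torques, N m.
- env.read_position(): TCP position.
- env.read_ee_rot(): TCP orientation.
- env.read_ft_force(): force on the tool from outside, world axes, zero at the start.
- env.read_wrist_torque(): the same for the moment, N m.
- env.read_gripper_width(): finger opening in mm.
- env.read_grip_force(): force on a finger pad.
Only numpy, scipy, OpenCV 4.12 (cv2) and the standard library are available. Lean on these libraries where they do the work, as an engineer would, in place of code of your own. Each camera call takes 0.05 s, during which the arm holds its last target. There are 200 camera calls.

## Working session

There is one attempt and no reset: what is moved stays moved. The work goes in short steps, each a Python script; the robot and the scene stay as the last script left them, time stands still between calls to the robot, and variables do not carry over. Pictures are saved under pics/ and viewed, at most 10 in all, crops included, and the job is handed in when it is done.

```bash
mkdir -p pics
cat > h.py <<'E'
import numpy as np, cv2
from rig import env, release, grab, snapshot, job
from scipy.spatial.transform import Rotation as R
def K(s): return np.array([[s["fx"],0,s["cx"]],[0,s["fy"],s["cy"]],[0,0,1.]])
def wpose(s,p=None,q=None):
    if "pose" in s: return np.array(s["pose"])
    T=np.eye(4);T[:3,:3]=R.from_quat(np.roll(q,-1)).as_matrix();T[:3,3]=p
    return T@np.array(s["mount"])
def ray(s,T,uv,z):
    n=cv2.undistortPoints(np.array(uv,float).reshape(-1,1,2),K(s),np.array(s["D"],float)).reshape(-1,2)
    d=np.c_[n,np.ones(len(n))]@T[:3,:3].T
    return T[:3,3]+d*((z-T[2,3])/d[:,2])[:,None]
def proj(s,T,P):
    Ti=np.linalg.inv(T)
    return cv2.projectPoints(np.array(P,float).reshape(-1,1,3),cv2.Rodrigues(Ti[:3,:3])[0],Ti[:3,3],K(s),np.array(s["D"],float))[0].reshape(-1,2)
def down(a): # tool down, tool y axis (closing line) at world angle a
    y=np.array([np.cos(a),np.sin(a),0]);z=np.array([0,0,-1.]);x=np.cross(y,z)
    return np.roll(R.from_matrix(np.c_[x,y,z]).as_quat(),1)
def shot(n):
    p=env.read_position();q=env.read_ee_rot();s=snapshot(n);return s,wpose(s,p,q)
def save(s,f): cv2.imwrite("pics/"+f,s["color"][:,:,::-1])
E
python3 - <<'E'
from h import *
for n in("top","scene"):
    s,T=shot(n);save(s,n+".png");print(n,T[:3,3].round(),T[:3,2].round(2),s["fx"])
print(env.read_ee_rot(),env.read_clock(),snapshot("wrist")["mount"])
E
```

```text
top [ 164.  -18. 1774.] [ 0.21  0.01 -0.98] 503.7910063084102
scene [1110.  278. 1213.] [-0.47 -0.23 -0.86] 450.94355007030566
[-9.47281794e-05  1.39943587e-01  9.90159117e-01 -8.40534196e-04] 0.1 [[-1.03725904e-03 -9.64943584e-01 -2.62455336e-01  6.50355429e+01]
 [ 9.99999422e-01 -9.26888348e-04 -5.44334422e-04 -6.45967083e-02]
 [ 2.81985215e-04 -2.62455749e-01  9.64943988e-01 -1.42642586e+02]
 [ 0.00000000e+00  0.00000000e+00  0.00000000e+00  1.00000000e+00]]
```

View pics/top.png

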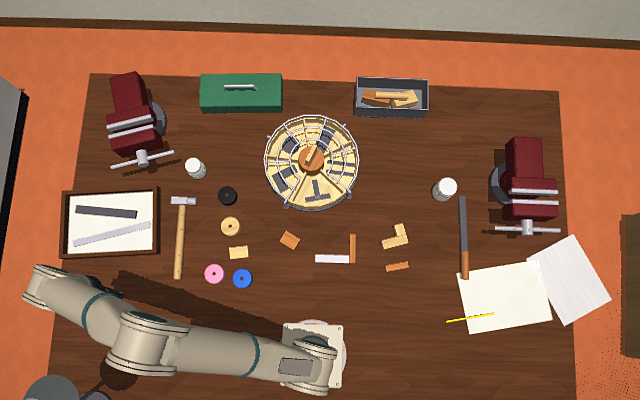

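View pics/scene.png

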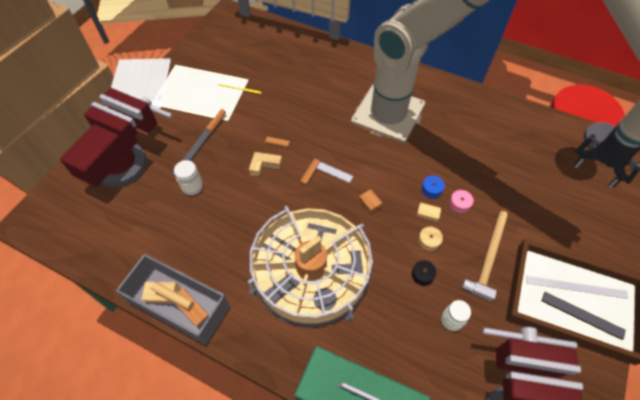

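The top view shows these wheel candidates: tan (230,226), black (228,195), blue (242,278) and pink (214,273). I choose the tan one. The bracket is the L at (397,237); the tray at (392,97) holds only loose offcuts and the try square at (340,250) is not it. The carousel is at (311,160), with the T bin in the window, which faces down in the image.

```bash
cat > m.py <<'E'
from h import *
s,T=shot("top");im=s["color"]
cv2.imwrite("pics/crop.png",cv2.resize(im[108:288,200:420,::-1],None,fx=3.3,fy=3.3,interpolation=cv2.INTER_CUBIC))
hsv=cv2.cvtColor(im,cv2.COLOR_RGB2HSV)
m=cv2.inRange(hsv,(12,70,150),(30,200,255))
for nm,(x0,y0,x1,y1) in dict(wheel=(212,208,250,243),bracket=(375,218,415,255)).items():
    k=np.zeros_like(m);k[y0:y1,x0:x1]=m[y0:y1,x0:x1]
    c=max(cv2.findContours(k,0,2)[0],key=cv2.contourArea)
    w=ray(s,T,c.reshape(-1,2),34)[:,:2].astype(np.float32)
    print(nm,cv2.contourArea(c),cv2.minEnclosingCircle(w),cv2.minAreaRect(w),cv2.boundingRect(c))
print("carousel",ray(s,T,[(311,158)],120), "edge", ray(s,T,[(264,161),(358,161)],88))
E
python3 m.py
```

```text
wheel 253.5 ((421.1101379394531, 304.6017150878906), 33.58000183105469) ((420.77679443359375, 304.4529113769531), (63.390872955322266, 63.62310791015625), 48.32360076904297) (221, 217, 19, 19)
bracket 305.5 ((409.12493896484375, -267.3648681640625), 54.628883361816406) ((409.5975341796875, -266.06732177734375), (72.83663177490234, 89.01487731933594), 17.122671127319336) (382, 223, 27, 26)
carousel [[652.63535599  29.14562798 120.        ]] edge [[ 644.61664296  192.89418042   88.        ]
 [ 657.98863645 -133.66099458   88.        ]]
```

View pics/crop.png

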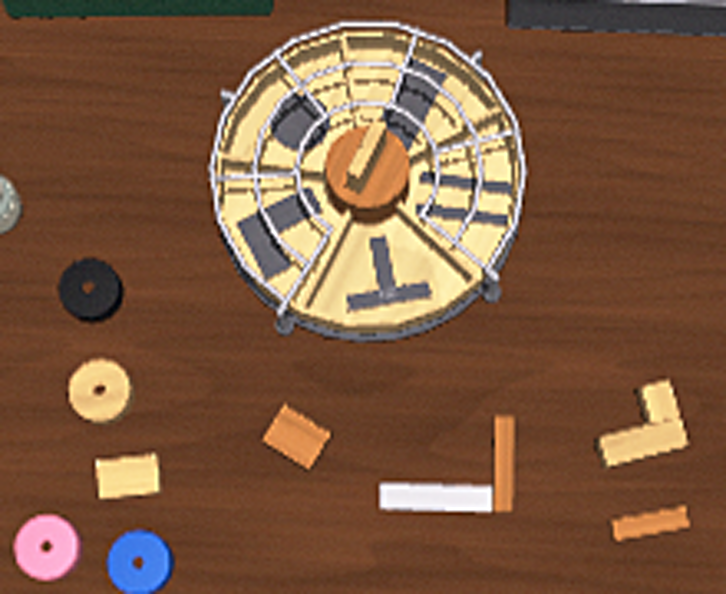

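The crop confirms the plain tan wheel at (98,390) with the offcut below it. The bracket at (645,425) has its long leg pointing right and slightly up in the image, with the short leg up at its right end. The carousel hub is at (367,170), and the L bin is one step clockwise of the window, so a +72° turn brings it in. Next is a close look at the carousel.

Run:
```python
from h import *
q=down(np.pi/2)
print(R.from_quat(np.roll(q,-1)).as_matrix()[:,0])
for a in (np.pi/2,-np.pi/2): print(a,env.solve_ik([590,28,400],down(a)))
q=down(-np.pi/2) if R.from_quat(np.roll(down(-np.pi/2),-1)).as_matrix()[0,0]<0 else q
env.reach([590,28,400],q)
s,T=shot("wrist");save(s,"car.png");np.savez("car.npz",T=T,**s)
print(s["fx"],env.read_clock(),env.read_position(),proj(s,T,[[652,29,166],[652,29,88]]))
```

```text
[-1.000000e+00  6.123234e-17  0.000000e+00]
1.5707963267948966 [-0.30705204  0.42071352  0.33508017  1.4350483  -0.13948605  1.30920398
  1.60778589]
-1.5707963267948966 [-0.64691766  0.54726878  0.96850978  1.44463405 -0.45151368  1.38472118
 -1.23527679]
329.1672528157479 2.875 [589.94997142  29.15579118 399.71223694] [[319.56206261 218.90955104]
 [319.53482646 201.46940852]]
```

View pics/car.png

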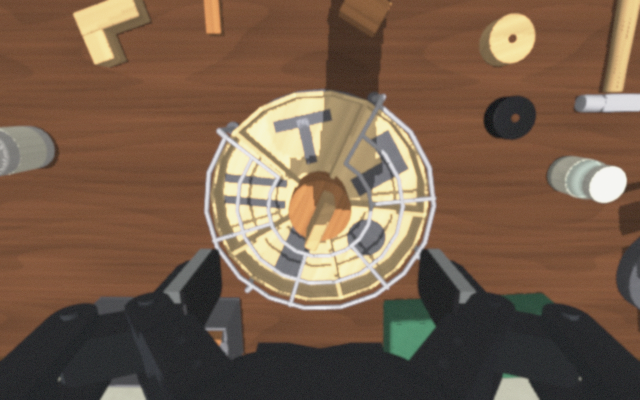

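The wrist view shows the carousel ring from about (207,200) to (434,200), the window's edge spokes ending at about (220,130) and (382,98), and the handle from about (330,195) to (312,247). The wheel is at (508,40) and the bracket at (110,28). I enlarge this view for pixel readings.

Run:
```python
import cv2
i=cv2.imread("pics/car.png")[85:315,200:440];cv2.imwrite("pics/car2.png",cv2.resize(i,None,fx=2.5,fy=2.5,interpolation=cv2.INTER_CUBIC))
```

```text
(no output)
```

View pics/car2.png

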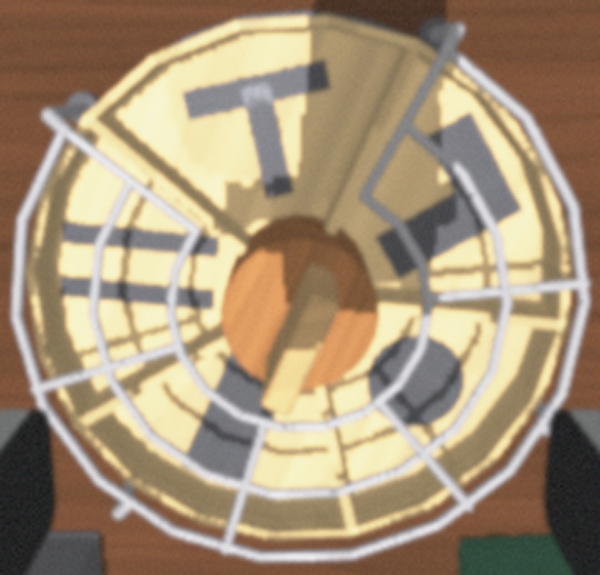

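The crop shows the window edges as spokes from (195,232) to (48,115) and from (368,193) to (458,30). The handle top runs from about (321,266) to (283,402). The T bin is in the window, with the L bin to its right at (455,195).

Run:
```python
from h import *
from scipy.optimize import least_squares
d=np.load("car.npz");s=dict(d);T=d["T"]
f=lambda p:np.array(p,float)/2.5+[200,85]
v=ray(s,T,f([(40,388),(228,548),(468,505),(583,286),(18,310),(545,430),(120,490),(350,555)]),85)[:,:2]
r=least_squares(lambda c:np.hypot(*(v-c[:2]).T)-c[2],[650,30,165]);print("C",r.x,r.fun.round(1));C=r.x[:2]
for n,z,p in (("in",85,[(195,232),(368,193)]),("out",85,[(48,115),(458,30)]),("handle",166,[(321,266),(283,402)]),("T",22,[(257,95),(278,190)]),("wheel",22,[(417,380)]),("L",22,[(392,256),(495,208)])):
    w=ray(s,T,f(p),z)[:,:2]-C;print(n,w.round(),np.hypot(*w.T).round(),np.degrees(np.arctan2(w[:,1],w[:,0])).round(1))
w=ray(s,T,f([(321,266),(283,402)]),166)[:,:2];e=w[1]-w[0];print("h",w.mean(0),np.degrees(np.arctan2(e[1],e[0])),np.hypot(*e))
v=ray(s,T,[(508,40),(110,28)],34);print(v)
```

```text
C [664.12268229  31.02692417 164.09195513] [-0.  -0.  -0.5 -1.4  1.3  1.6 -2.   1. ]
in [[-46. -61.]
 [-68.  37.]] [76. 77.] [-127.1  151.8]
out [[-111. -139.]
 [-156.   83.]] [178. 176.] [-128.6  152.1]
handle [[-46.   8.]
 [ 23. -10.]] [47. 25.] [169.8 -23.3]
T [[-119.  -28.]
 [ -60.  -15.]] [123.  62.] [-166.8 -165.8]
wheel [[69. 78.]] [104.] [48.6]
L [[-17.  58.]
 [-49. 123.]] [ 61. 133.] [106.6 111.6]
h [652.40235683  30.28195476] -14.751275654057489 71.42767619328004
[[ 427.60646616  297.85165846   34.        ]
 [ 412.04322721 -268.21626124   34.        ]]
```

Run:
```python
from h import *
print(env.read_qpos().round(2) if hasattr(env.read_qpos(),'round') else env.read_qpos())
C=[662,31]
for h in (66.7,-113.3):
  for dz in (131,):
    for st in (0,35,71):
      r=env.solve_ik(C+[dz],down(np.radians(h+st)));print(h,st,None if r is None else np.round(r,2))
# window placing, bracket pick (x_b ~ -77deg)
for a in (101.8,-78.2): print("place",a,[None if r is None else np.round(r,2) for r in [env.solve_ik([662-98,31-20,55],down(np.radians(a)))]])
for a in (13,-167): print("pickb",a,[None if r is None else np.round(r,2) for r in [env.solve_ik([408,-268,20],down(np.radians(a)))]])
for a in (90,-90,0): print("pickw",a,[None if r is None else np.round(r,2) for r in [env.solve_ik([424,301,10],down(np.radians(a)))]])
```

```text
[-0.31  0.42  0.33  1.44 -0.14  1.31  1.61]
66.7 0 [-0.27  0.78  0.33  1.58 -0.31  0.84  1.34]
66.7 35 [-0.22  0.77  0.23  1.57 -0.21  0.82  1.87]
66.7 71 [-0.16  0.76  0.12  1.57 -0.11  0.82  2.41]
-113.3 0 [-0.63  1.06  1.14  1.59 -1.02  1.19 -1.24]
-113.3 35 [-0.56  0.94  0.91  1.58 -0.83  1.04 -0.77]
-113.3 71 [-0.49  0.88  0.75  1.58 -0.7   0.96 -0.24]
place 101.8 [array([-0.17,  0.77,  0.16,  1.9 , -0.24,  0.5 ,  1.93])]
place -78.2 [array([-0.53,  0.91,  0.77,  1.91, -0.96,  0.74, -0.55])]
pickb 13 [array([ 0.29,  0.8 ,  0.35,  2.12, -0.8 ,  0.35,  1.53])]
pickb -167 [array([ 0.98,  0.87, -0.7 ,  2.1 ,  1.09,  0.59,  2.84])]
pickw 90 [array([-0.76,  0.81,  0.14,  2.03, -0.33,  0.32,  1.22])]
pickw -90 [array([-0.04,  1.09, -1.06,  2.01,  1.27,  0.94,  2.89])]
pickw 0 [array([-0.87,  0.83,  0.31,  2.03, -0.66,  0.37, -0.03])]
```

```bash
cat >> h.py <<'E'
def turn(C,a0,da,n=5):
    env.reach([*C,215],down(np.radians(a0)));env.movel([*C,131],vel=200)
    grab(50);print("handle w",env.read_gripper_width())
    for k in range(1,n+1): env.reach([*C,131],down(np.radians(a0+da*k/n)))
    print("ft",np.round(env.read_ft_force(),1),env.read_wrist_torque());release();env.movel([*C,215],vel=250)
E
python3 - <<'E'
from h import *
C=[662,31]
turn(C,66.7,70.7);print(env.read_clock())
s,T=shot("wrist");save(s,"c3.png")
env.reach([376,-267,250],down(np.pi/2));print(env.read_clock())
s,T=shot("wrist");save(s,"br.png");np.savez("br.npz",T=T,**s)
hsv=cv2.cvtColor(s["color"],cv2.COLOR_RGB2HSV);m=cv2.inRange(hsv,(12,50,150),(32,200,255));m=cv2.morphologyEx(m,2,np.ones((3,3)))
cs=[c for c in cv2.findContours(m,0,2)[0] if cv2.contourArea(c)>800]
for c in cs:
    w=ray(s,T,c.reshape(-1,2),34)[:,:2].astype(np.float32);print(cv2.boundingRect(c),cv2.contourArea(w),cv2.minAreaRect(w))
    print(ray(s,T,cv2.approxPolyDP(c,6,True).reshape(-1,2),34)[:,:2].round(1).tolist())
E
python3 - <<'E'
import cv2,numpy as np
a=cv2.imread("pics/c3.png");b=cv2.imread("pics/br.png")
cv2.imwrite("pics/two.png",cv2.resize(np.vstack([a[:300],b[:300]]),None,fx=1,fy=1))
E
```

```text
handle w 15.156629554230635
ft [-2.8 -4.   6.9] [-0.81060016  0.51820106 -0.60583879]
7.5583
9.1417
(511, 284, 129, 51) 2962.67555576855 ((542.3682861328125, 65.59651947021484), (180.78733825683594, 61.701271057128906), 70.61050415039062)
[[583.6, 146.9], [533.9, 133.3], [518.1, 83.1], [519.1, 25.4], [538.3, -28.8], [526.0, 26.8], [542.9, 31.5], [553.2, 65.7], [525.1, 84.8], [540.9, 130.0], [590.7, 110.0], [575.8, 122.1], [591.1, 138.2]]
(277, 193, 40, 47) 1492.4738861084916 ((428.5726013183594, -292.1907653808594), (56.79068374633789, 32.191749572753906), 16.34733009338379)
[[405.5, -314.5], [458.6, -298.7], [451.1, -270.6], [403.2, -294.2]]
(605, 150, 35, 54) 1480.9613762103254 ((383.2186279296875, 86.7794189453125), (56.049339294433594, 42.37622833251953), 60.29417419433594)
[[353.5, 73.1], [388.5, 55.0], [414.2, 101.4], [359.0, 87.0]]
(431, 140, 21, 61) 1033.2516406566137 ((377.4961242675781, -132.39146423339844), (67.21119689941406, 18.293176651000977), 0.6062666773796082)
[[343.8, -124.8], [360.1, -140.7], [411.0, -140.4], [409.8, -123.5]]
(269, 90, 73, 34) 1390.9445274355821 ((309.2188720703125, -281.55194091796875), (19.831899642944336, 75.72187042236328), 12.599671363830566)
[[292.9, -246.6], [307.0, -316.6], [323.3, -317.2], [310.9, -245.3]]
(72, 72, 33, 92) 1469.014473110903 ((321.9092712402344, -513.7266235351562), (95.12222290039062, 18.312725067138672), 1.579154133796692)
[[274.5, -520.6], [364.9, -519.7], [369.3, -507.0], [274.6, -505.9]]
```

View pics/two.png

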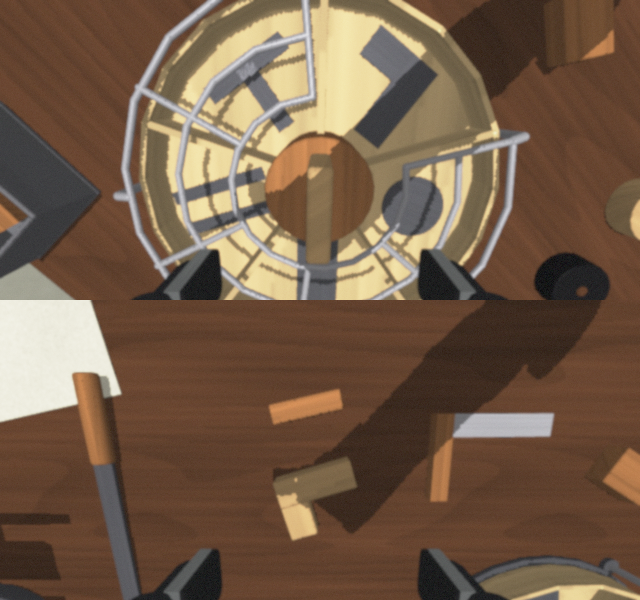

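The upper half shows the L bin centred in the window, with its silhouette at about (395,85). The lower half shows the bracket, with its long leg between about (275,480) and (357,488) and the short leg ending at (304,536). I now pick it, checking the gripper orientation first.

Run:
```python
from h import *
g=[390.2,-264.8]
ok=True
for z in (120,20):
    r=env.solve_ik(g+[z],down(np.radians(-163.2)));print(None if r is None else np.round(r,2))
    ok&= r is not None and abs(r[6])<2.93
a=-163.2 if ok else 16.8
print("a",a)
q=down(np.radians(a))
env.reach(g+[90],q);print(env.read_qpos())
print(env.movel(g+[20],vel=150,force_limit=15));grab(80);print(env.read_gripper_width(),env.read_grip_force(),env.read_position())
env.movel(g+[150],vel=200);print(env.read_gripper_width(),env.read_clock(),env.read_ft_force())
s,T=shot("wrist");save(s,"g.png")
for b in (-78.2,101.8):print(env.solve_ik([570,25,160],down(np.radians(b))))
```

```text
[-0.13  0.88  1.14  2.13 -1.09  0.92 -1.17]
[ 0.99  0.86 -0.7   2.14  1.13  0.57  2.87]
a -163.2
[ 1.19683882  0.86316786 -1.06142122  2.11061688  1.06468721  0.86152057
  2.90312361]
False
29.7982820337558 80.00678300857544 [ 390.44423029 -265.02489199   20.81385052]Traceback (most recent call last):
  File "<stdin>", line 12, in <module>
rig.IKError: the arm cannot follow that straight line within its joint ranges
```

Run:
```python
from h import *
p=env.read_position();q=env.read_ee_rot()
for z in (130,110,95,80,70):
    try: env.movel([p[0],p[1],z],vel=150);print("lift",z);break
    except env.IKError: pass
print(env.read_gripper_width(),env.read_clock(),env.read_position(),env.read_qpos())
for b in (-78.2,101.8):
  for P in ([570,25,160],[500,-100,160],[430,-230,140]):print(b,env.solve_ik(P,down(np.radians(b))))
```

```text
lift 130
29.89529035038227 12.4333 [ 389.74641339 -265.08456865  129.33201723] [ 1.27375198  0.86169746 -1.2167711   2.08245741  1.01723864  0.99154133
  2.92759455]
-78.2 [-0.71326799  0.90864784  1.14318269  1.83333182 -0.95401574  1.07535645
 -0.55455699]
-78.2 [-0.51970593  0.83471902  1.14357136  1.99533352 -0.94710042  0.98079795
 -0.25141408]
-78.2 [-0.23406663  0.85296293  1.1428991   2.06979025 -1.01256286  0.94071388
  0.12194643]
101.8 [ 0.4047197   0.72903797 -0.81294085  1.80126162  0.66148937  0.90695021
  1.06678697]
101.8 [ 0.69713092  0.66708777 -0.85538749  1.96267847  0.68548583  0.8296817
  1.23436505]
101.8 [ 0.99964702  0.68068455 -0.86377691  2.03711425  0.75315262  0.77481886
  1.44805661]
```

Run:
```python
from h import *
C=np.array([662,31.]);b=np.radians(191.8);u=np.array([np.cos(b),np.sin(b)]);t=np.array([-u[1],u[0]])
G=C+89*u-6*t;q=down(np.radians(101.8))
env.reach([*(G+10*u),150],q);env.movel([*G,120],vel=150)
print(env.read_gripper_width(),env.movel([*G,52],vel=90,force_limit=8),env.read_position(),env.read_ft_force())
env.dwell(0.2);release();env.movel([*G,140],vel=150)
P=C+60*u+0*t
env.reach([*(C+55*u),300],q)
s,T=shot("wrist");save(s,"pl.png");print(env.read_clock())
i=s["color"][:,:,::-1];c=proj(s,T,[[*(C+100*u),40]])[0];print(c)
```

```text
29.861485142662698 False [574.01638224  18.96139143  52.30867684] [-0.3091941  -0.07677279 -1.47174445]
17.5917
[320.37896081 128.06315846]
```

View pics/pl.png

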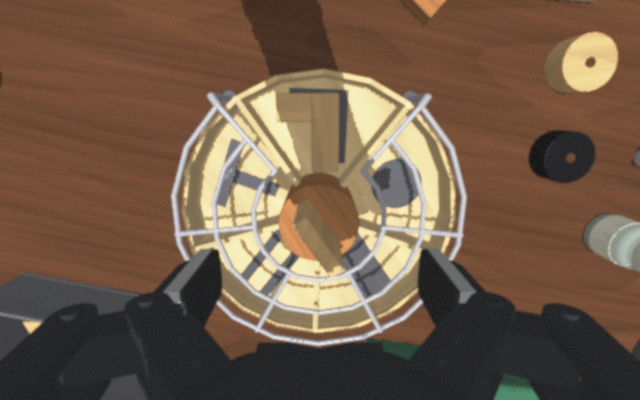

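The bracket lies in the L bin in the window, with its short leg at (295,107), its long leg down to about (322,172), and a strip of silhouette showing at its right and top. I check numerically that it is flat, and locate the wheel at (583,62).

Run:
```python
from h import *
s,T=shot("wrist");C=np.array([662,31.]);b=np.radians(191.8);u=np.array([np.cos(b),np.sin(b)]);t=np.array([-u[1],u[0]])
def loc(p,z): w=ray(s,T,p,z)[:,:2]-C;return np.c_[w@u,w@t].round(1).tolist()
print("br top",loc([(278,94),(338,93),(277,121),(307,121)],56))
print("walls z66",loc([(245,100),(403,104)],66),"posts z85",loc([(210,96),(430,97)],85))
i=cv2.resize(s["color"][80:230,230:430,::-1],None,fx=3.5,fy=3.5,interpolation=cv2.INTER_CUBIC);cv2.imwrite("pics/pl2.png",np.clip(i*1.5,0,255).astype(np.uint8))
hsv=cv2.cvtColor(s["color"],cv2.COLOR_RGB2HSV);m=cv2.inRange(hsv,(12,40,190),(32,200,255));m[:,:530]=0;m[110:]=0
c=max(cv2.findContours(m,0,2)[0],key=cv2.contourArea);w=ray(s,T,c.reshape(-1,2),34)[:,:2].astype(np.float32);print(cv2.boundingRect(c),cv2.minEnclosingCircle(w),cv2.fitEllipse(w))
```

```text
br top [[139.1, 47.5], [140.0, -19.5], [109.6, 49.6], [109.6, 15.4]]
walls z66 [[132.4, 82.6], [128.0, -90.5]] posts z85 [[136.0, 114.6], [134.7, -113.5]]
(563, 33, 55, 59) ((425.450439453125, 302.931884765625), 32.6701774597168) ((425.42706298828125, 303.0281677246094), (63.828914642333984, 64.228271484375), 15.059686660766602)
```

View pics/pl2.png

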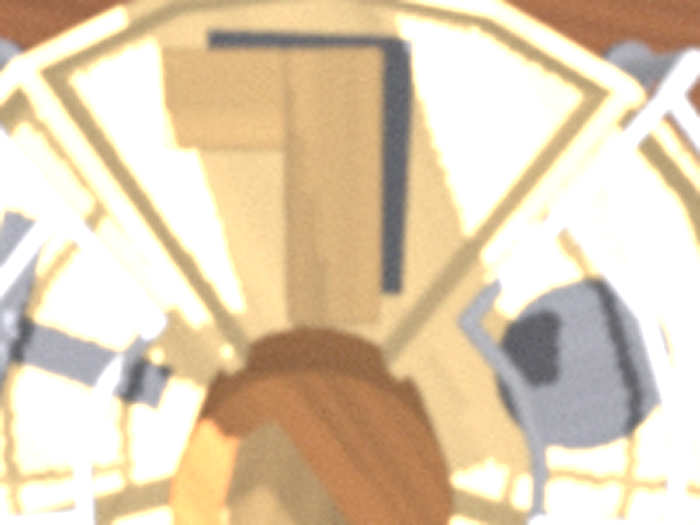

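The enlarged crop shows the bracket flat on the floor, with its corners matching the planned pose within 3 mm and clear of the walls. Next I turn on by 73° and put the wheel in.

Run:
```python
from h import *
C=np.array([662,31.]);b=np.radians(191.8);u=np.array([np.cos(b),np.sin(b)]);t=np.array([-u[1],u[0]])
turn(C,-42.6,73);print(env.read_clock())
s,T=shot("wrist");save(s,"c4.png")
w=[424,303.5];q=down(np.pi/2)
env.reach([*w,100],q);print(env.movel([*w,10],vel=150,force_limit=15));grab(60);print(env.read_gripper_width(),env.read_grip_force())
env.movel([*w,150],vel=200);print(env.read_gripper_width())
q=down(np.radians(101.8));G=C+105*u
env.reach([*(G+15*u),170],q)
s,T=shot("wrist");save(s,"hov.png");print(env.read_clock())
a=cv2.imread("pics/c4.png");h=cv2.imread("pics/hov.png");cv2.imwrite("pics/two2.png",np.vstack([a[:300],h[:300]]))
```

```text
handle w 15.413186720995613
ft [-3.6 -2.1  7.6] [-0.43090172  0.4938523  -0.54198465]
23.475
False
63.90092982273411 65.021231174469
64.08648904068558
28.1417
```

View pics/two2.png

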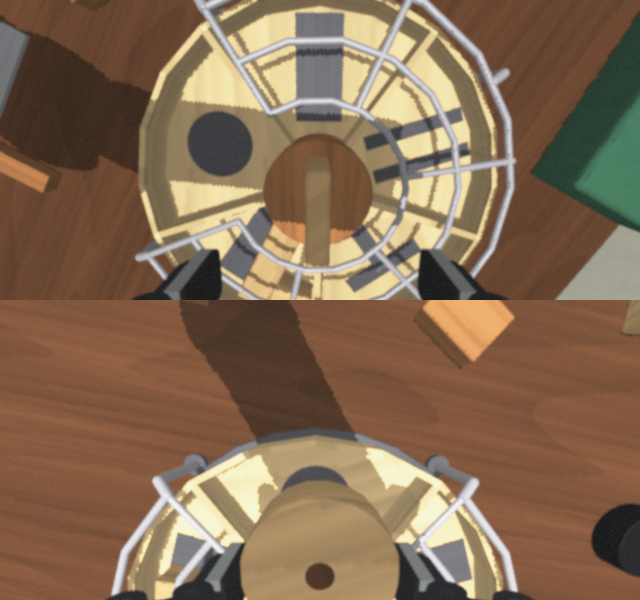

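The upper half shows the wheel bin, with its disc silhouette at (220,143), centred in the window. In the lower half the wheel is held level over that bin. I lower it now.

Run:
```python
from h import *
C=np.array([662,31.]);b=np.radians(191.8);u=np.array([np.cos(b),np.sin(b)])
q=down(np.radians(101.8));G=C+105*u
env.movel([*G,120],vel=150)
print(env.movel([*G,33],vel=90,force_limit=8),env.read_position(),env.read_ft_force())
release();env.movel([*G,140],vel=150);env.reach([*(C+55*u),300],q);env.dwell(.3)
s,T=shot("wrist");print(env.read_clock(),env.read_gripper_width())
i=s["color"][60:320,160:480,::-1];cv2.imwrite("pics/fin.png",cv2.resize(i,None,fx=2.2,fy=2.2,interpolation=cv2.INTER_CUBIC))
```

```text
True [558.18173108   9.52986497  33.59992909] [-0.41017943 -0.08257152  5.62728537]
31.8333 85.47380425475004
```

View pics/fin.png

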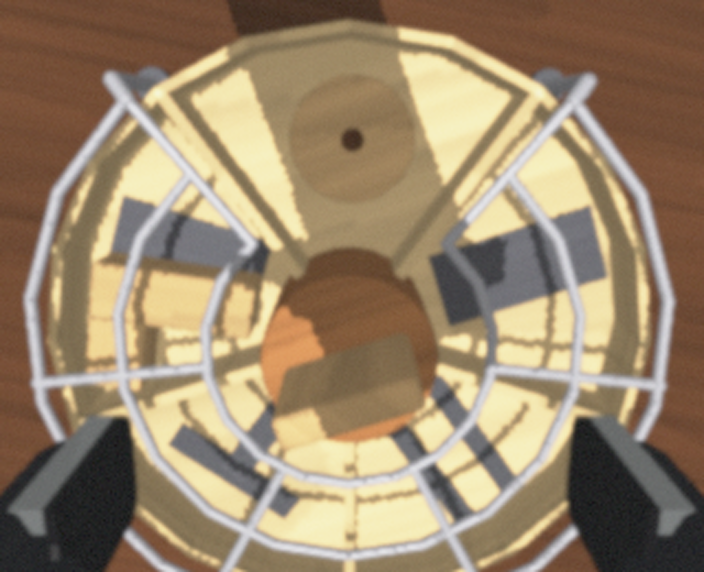

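The wheel lies flat in its bin at (352,140). The bracket shows in its own bin at about (165,295). I check that the turn did not disturb it.

Run:
```python
from h import *
s,T=shot("wrist");C=np.array([662,31.])
b=np.radians(191.8-1.6+73);x=np.array([np.cos(b),np.sin(b)]);y=np.array([-x[1],x[0]])
b0=np.radians(1.6) # bracket was placed at 0, bin frame at -1.6deg
O=lambda p:np.array([np.cos(b0)*p[0]-np.sin(b0)*p[1],np.sin(b0)*p[0]+np.cos(b0)*p[1]])
pts=[(52,-22),(142,-22),(142,50),(110,50),(110,10),(52,10)]
P=[]
for p in pts:
    o=O(p);P.append([*(C+o[0]*x+o[1]*y),56])
print(((proj(s,T,P)-[160,60])*2.2).round().tolist())
```

```text
[[273.0, 270.0], [111.0, 222.0], [85.0, 344.0], [140.0, 360.0], [156.0, 294.0], [258.0, 324.0]]
```

Run:
```python
from h import *
C=np.array([662,31.]);b=np.radians(191.8);u=np.array([np.cos(b),np.sin(b)]);q=down(np.radians(101.8))
s,T=shot("wrist");g=cv2.cvtColor(s["color"],cv2.COLOR_RGB2GRAY)[140:240,190:290]
g=cv2.resize(g,None,fx=3,fy=3,interpolation=cv2.INTER_CUBIC)
bb=np.radians(263.8);x=np.array([np.cos(bb),np.sin(bb)]);y=np.array([-x[1],x[0]])
L=cv2.createLineSegmentDetector().detect(g)[0].reshape(-1,4)
for l in L:
    if np.hypot(l[2]-l[0],l[3]-l[1])<35: continue
    p=l.reshape(2,2)/3+[190,140];o=[]
    for z in (56,22):
        w=ray(s,T,p,z)[:,:2]-C;w=np.c_[w@x,w@y];o.append(w.round().astype(int).tolist())
    print(((p-[160,60])*2.2).round().astype(int).tolist(),"z56",o[0],"z22",o[1])
```

```text
[[260, 339], [285, 280]] z56 [[48, 19], [44, -18]] z22 [[49, 31], [45, -9]]
[[263, 270], [259, 320]] z56 [[58, -19], [52, 9]] z22 [[59, -11], [53, 20]]
[[284, 245], [232, 176]] z56 [[50, -36], [87, -63]] z22 [[52, -29], [92, -58]]
[[110, 252], [123, 196]] z56 [[140, -3], [140, -35]] z22 [[148, 6], [149, -28]]
[[247, 175], [286, 228]] z56 [[80, -66], [52, -45]] z22 [[83, -61], [53, -39]]
[[125, 195], [158, 204]] z56 [[139, -36], [121, -37]] z22 [[148, -29], [128, -30]]
[[75, 223], [94, 176]] z56 [[161, -13], [157, -41]] z22 [[172, -4], [167, -34]]
[[192, 215], [235, 230]] z56 [[102, -36], [78, -36]] z22 [[108, -29], [82, -29]]
[[259, 361], [225, 372]] z56 [[45, 32], [62, 44]] z22 [[46, 45], [64, 58]]
[[93, 240], [87, 333]] z56 [[150, -7], [141, 46]] z22 [[160, 3], [150, 60]]
[[204, 379], [152, 394]] z56 [[72, 52], [98, 70]] z22 [[75, 67], [103, 86]]
[[85, 175], [67, 218]] z56 [[161, -39], [165, -14]] z22 [[172, -33], [177, -5]]
[[247, 332], [254, 294]] z56 [[56, 17], [59, -5]] z22 [[58, 29], [60, 5]]
[[120, 175], [100, 224]] z56 [[144, -45], [148, -17]] z22 [[153, -39], [158, -8]]
[[2
[... 704 characters left out ...]
29], [225, 280]] z56 [[77, 23], [76, -8]] z22 [[81, 35], [79, 2]]
[[145, 238], [173, 200]] z56 [[123, -17], [114, -41]] z22 [[131, -8], [120, -35]]
[[252, 238], [211, 191]] z56 [[68, -34], [96, -52]] z22 [[71, -27], [101, -46]]
[[125, 308], [128, 352]] z56 [[124, 25], [117, 49]] z22 [[132, 37], [124, 64]]
[[214, 188], [254, 234]] z56 [[94, -54], [68, -37]] z22 [[99, -49], [70, -30]]
[[191, 181], [174, 205]] z56 [[107, -54], [113, -39]] z22 [[113, -48], [119, -32]]
[[122, 351], [120, 311]] z56 [[120, 50], [127, 28]] z22 [[127, 64], [134, 40]]
[[120, 311], [134, 266]] z56 [[126, 27], [125, 0]] z22 [[134, 40], [133, 10]]
[[278, 395], [284, 369]] z56 [[29, 48], [30, 32]] z22 [[28, 62], [30, 45]]
```

Run:
```python
from h import *
print(job.hand_in(),env.read_clock())
```

```text
the job is handed in; nothing more can be done
the job is handed in; nothing more can be done
```

The wheel and the bracket are both in their own carousel bins and the job is handed in at about 32 s; the wheel lies flat, and the bracket slid and turned about 10° in its bin when I rotated to the wheel bin, but its measured edges still fit it lying flat, its short leg's end probably touching the outer wall.

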